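Unscrew the lid of a centrifuge rotor and lay it in the tray

ROBOT

A 7-joint arm with a two-finger parallel gripper is mounted at the origin on the work surface. World frame = base frame: x ahead of the robot, y to its left, z up, the work surface at z = 0. Lengths are in m, angles in rad, forces in N, time in s.
With the tool pointing down it reaches from about 0.425 to 0.925 m from the base axis. Payload 6.8 kg.
Tool frame: the origin (TCP) lies on the front face of the gripper's body, between the roots of the fingers; the fingertips stand 73 mm ahead of it and the grasp point (between the pads) lies 54 mm ahead of it (tcp_to_tips is the distance from the TCP to the fingertips, in m); z points along the fingers, x is the direction in which the jaws open and shut, and the axes are right-handed (so a half turn about z gives the same grasp; the last joint's range is limited). The gripper opens to 85 mm and grips with 20 to 120 N. Pads are 22 mm wide; open, the fingers measure 114 mm over their backs; the gripper's body (76 mm by 85 mm) begins 54 mm behind the grasp point. The pads swing forward as they close: fully open they stand 13 mm farther back than shut.
Start: joints at [-1.453, 0.477, 0.022, 1.555, -0.011, 1.109, -0.083], TCP at [0.151, 0.658, 0.304] pointing down, gripper open.
Joint ranges: [-2.96, 2.96], [-0.34, 2.1], [-1.41, 1.46], [0.24, 2.44], [-1.37, 4.51], [0.17, 1.92], [-2.96, 2.96]. Speed limits (rad/s): [2.39, 2.39, 3.14, 3.14, 3.14, 3.14, 3.14].

INTERFACE

Orientations are given as a unit quaternion [w, x, y, z].
In Python, from station import get_obs, read_camera, hand_in, look_for, silhouettes, tcp_to_tips gives the robot as it stands. The module is installed in compiled form; this text tells all that it offers.
- The arm moves only by the tool apply_moves, never from a script. Its argument "moves" is a list of rows, each a list of 3 entries, a list of its own where there are three numbers: the shift along the tool's x, y, z in units of 25 mm (1.0 is 25 mm), then the turn, a rotation vector about the tool's x, y, z in units of 10 degrees (1.0 is 10 degrees), then the gripper's target within -1 to 1 (fully open at 1, half-way at 0, shut at -1). In form: [[[dx, dy, dz], [rx, ry, rz], jaw], ...]. A call has 1 to 20 rows; each row is the pose to reach, as a shift and turn from the pose commanded when the call began, along the tool's axes at that moment; what a row does not reach only later rows make up. A row lasts 1/8 s, in which the tool goes at most 62.5 mm and 10.7 degrees, less where a joint would pass 70% of its speed; a pose out of reach is approached as far as the arm can. A call with a gripper value outside its range is refused whole. The fingers move at their own pace and stop on an object; "force" is the grip in N (left out, the last holds). Time passes only in rows, so rows that repeat a pose let the fingers close. It gives the time, the measured TCP pose, the force and the opening at its end, in the units of the state.
- get_obs(): the state, without advancing time (a new reading comes with each control period).
- read_camera(name): name is "side" or "top" or "wrist"; returns a dict with "color" (384x512x3 uint8, red, green, blue), "mtx" (3x3 intrinsics, pixels), "eye" and "rotation" of the camera in the world; the wrist camera has in their place "hand_eye" (4x4, takes a point from camera to tool coordinates, whose origin is the TCP and whose axes are the tool frame's). Camera axes: x right, y up, looking along -z (the intrinsics and any distortion apply to the point x, -y, -z); pixel columns grow to the right and rows downward; lengths in m; the calibration is good to about 2 mm. A picture is of the moment at which its call begins: read the wrist's pose just before it. There is no depth.
- hand_in(): hands the job in, once; it reports no verdict.
Trained networks look in the newest picture that a camera, given by its name, has taken for a name from the list of things; names that differ only in an ending like _2 or _b are one class to them, and where a whole thing is asked for, a point or a joint stands for the part that bears it (a point fixed in the world has none). Each returns a list of dicts, best first, with "conf" (0 to 1); they miss things now and then, are a little off and sometimes report something else, mostly with a low value. They report only what shows in the picture. A call takes as long as a camera call.
- look_for(camera, query): "pixel" ([row, column] in pixels, amid what is visible of it).
- silhouettes(camera, query): "mask" (384x512 bool, what is visible of it) and "pixel" ([row, column] in pixels, amid what is visible of it).
The state is a dict: "t": time; "q": joint angles; "joint_vel": joint speeds; "joint_torque": joint torques, N m; "eef_pos": TCP position; "tool_rot": TCP orientation; "contact_force": force on the tool from outside, world axes, zero at the start; "torque": the same for the moment, N m; "gripper_width": opening from 0.0 (shut) to 1.0 (fully open).
Only numpy, scipy, OpenCV 4.12 (cv2) and the standard library are available. Lean on these libraries where they do the work, as an engineer would, in place of code of your own. Each camera call takes 0.05 s, during which the arm holds its last target.

TASK

Open the centrifuge rotor on the bench: unscrew its lid by the winged grip (ordinary right-hand thread, so anticlockwise seen from above) until it comes free of the threaded stud, lift it clear without forcing the thread, and set it down gently, flat and grip upwards, inside the empty steel tray. Leave the bottle, canister, tube rack and bucket standing where they are, and let go of the lid at the end.

Things in the scene. Friction and masses are not known exactly. Their poses are not given: they have to be found in the camera images.
- rotor: fixed dark metal centrifuge rotor on a low black round stand, 160 mm across; it cannot move or turn. Origin: centre of its underside, on the bench; z up along its axis. When the lid is screwed home, the lid's underside is 64 mm above the bench
- stud_top (a point): top of the rotor's aluminium threaded stud, 33 mm over the thread, 107 mm above the bench, hidden under the lid at first. Greased three-start right-hand thread, 18 mm rise per turn: the lid is free to lift once turned one full turn (360 degrees) anticlockwise from home. From 1 1/3 turns on it drops 6 mm with a click every third of a turn, still free. It stays where it was turned to
- lid_mid (a point): the screw lid: aluminium cap 144 mm across, 23 mm high; black hub 48 mm across, its top 49 mm above the cap's underside; a black grip along x, 16 mm thick: over the hub a bar 64 mm long, 49 to 62 mm above the underside, and each side a wing out to 68 mm from the axis, its top at 52 mm. Point: on the axis, 31 mm above the underside; z up. 0.27 to 0.45 kg; 1 to 3 N at a wing's end turns it
- tray_in (a point): the fixed steel tray, outside 210 mm (its x) by 200 mm (its y), rim 22 mm high, walls and floor 4 mm thick. The point is the centre of the inner floor, 4 mm above the bench
- bottle: amber bottle, 68 mm across, 190 mm tall, loose. Origin: centre of its underside
- canister: white canister, 80 mm across, 130 mm tall, loose. Origin: centre of its underside
- rack: white tube rack, 96 mm (its x) by 66 mm (its y), 110 mm tall with its capped tubes, loose. Origin: centre of its underside
- bucket: black centrifuge bucket, 76 mm across, 116 mm tall with the tubes in it, loose. Origin: centre of its underside

How it is judged:
On the way:
1. the lid is off its thread and held upright clear above the stud (z of lid_mid in the frame of rotor above 0.142 m and angle between lid_mid's own z axis and vertical below 0.4 rad), for 0.1 s.
At the end, for the whole second after the job is handed in: The lid lies at rest flat on the floor of the tray, grip upwards (tilt under 0.06 rad, its point 26 to 36 mm above the tray's floor, its axis within 45 mm of the tray's centre), released by the gripper (z of lid_mid in the frame of tray_in between 0.026 and 0.036 m and horizontal distance between lid_mid and tray_in below 0.045 m and angle between lid_mid's own z axis and vertical below 0.06 rad and contact force between the fingers and lid below 0.2 N and linear speed of lid below 0.02 m/s); the robot touches nothing.
It fails at once if the lid is forced on its thread or rammed down on the rotor (over 100 N) (contact force between lid and rotor above 100 N).
It fails at once if the lid is dropped or slammed into the tray (over 60 N) (contact force between lid and tray above 60 N).
It fails at once if the bottle, canister, tube rack or bucket is moved by more than 20 mm (distance of any of bottle, canister, rack, bucket from where it was at the start of the episode above 0.02 m).
It fails at once if the bottle, canister, tube rack or bucket is tipped (over 0.25 rad) (angle between any of bottle, canister, rack, bucket's own z axis and vertical above 0.25 rad).
It also fails if it takes over 64 s, if anything falls off the work surface, if the arm or the gripper's body presses on something with over 40 N, if the wrist force passes 120 N, or if a joint passes its speed limit or range.

## Working session

There is one attempt and no reset: what is moved stays moved. The work goes in short steps, Python scripts to look and compute and a tool call to move; the robot and the scene stay as the last step left them, time stands still between calls to the robot, and variables do not carry over. Pictures are saved under pics/ and viewed, and the job is handed in when it is done.

Besides the shell and the picture viewer there is one more tool, called after ">>>" as name([rows], argument=value, ...), one row to a line, values as JSON. apply_moves: Moves the arm, as the interface text tells. Its arguments: {"type":"object","properties":{"moves":{"type":"array"},"force":{"type":"number"}},"required":["moves"]}

```bash
mkdir -p pics; ls; cat > h.py <<'E'
import numpy as np, cv2
from station import *
def save(n,f):
    c=read_camera(n); cv2.imwrite('pics/'+f,c['color'][:,:,::-1]); return c
def ray(c,px,z):
    # pixel (row,col) to world at height z
    K=np.array(c['mtx']); d=np.linalg.inv(K)@np.array([px[1],px[0],1.0]); d=np.array([d[0],-d[1],-d[2]])
    w=np.array(c['rotation'])@d; e=np.array(c['eye']); return e+w*(z-e[2])/w[2]
def proj(c,p):
    v=np.array(c['rotation']).T@(np.array(p)-np.array(c['eye'])); u=np.array(c['mtx'])@np.array([v[0],-v[1],-v[2]]); return u[1]/u[2],u[0]/u[2]
E
python3 - <<'E'
from h import *
o=get_obs(); print({k:np.round(v,3) for k,v in o.items()}, tcp_to_tips)
cs={n:save(n,n+'0.png') for n in('top','side','wrist')}
for n,c in cs.items(): print(n,[k for k in c],np.round(c['mtx'],1).tolist(),[np.round(c[k],3).tolist() for k in('eye','rotation','hand_eye') if k in c])
for n in('top','side'):
  for q in('lid_mid','rotor','tray_in','bottle','canister','rack','bucket'):
    print(n,q,[(np.round(r['pixel'],1).tolist(),round(r['conf'],2)) for r in look_for(n,q)][:3])
E
```

```text
pics
{'t': np.float64(0.0), 'q': array([-1.453,  0.478,  0.022,  1.556, -0.011,  1.109, -0.083]), 'joint_vel': array([-0.001,  0.001,  0.001, -0.   ,  0.001, -0.001, -0.002]), 'joint_torque': array([-0.0000e+00, -5.9647e+01,  1.6080e+00, -2.8119e+01,  1.2000e-02,
        1.0000e-02, -0.0000e+00]), 'eef_pos': array([0.151, 0.657, 0.303]), 'tool_rot': array([ 0.001,  0.782,  0.623, -0.001]), 'contact_force': array([-0.714,  0.031, -0.463]), 'torque': array([ 0.005, -0.04 ,  0.009]), 'gripper_width': np.float64(0.999)} 0.0726
top ['color', 'mtx', 'eye', 'rotation'] [[416.5, 0.0, 245.6], [0.0, 416.5, 188.1], [0.0, 0.0, 1.0]] [[0.509, -0.004, 1.095], [-0.704, -0.04, 0.031, 0.709]]
side ['color', 'mtx', 'eye', 'rotation'] [[357.4, 0.0, 258.5], [0.0, 357.4, 194.4], [0.0, 0.0, 1.0]] [[0.518, 0.7, 0.549], [-0.053, -0.022, 0.475, 0.878]]
wrist ['color', 'mtx', 'hand_eye'] [[295.0, 0.0, 259.3], [0.0, 295.0, 191.4], [0.0, 0.0, 1.0]] [[[1.0, 0.0, 0.0, -0.0], [0.0, -0.946, -0.324, -0.083], [-0.0, 0.324, -0.946, -0.071], [0.0, 0.0, 0.0, 1.0]]]
top lid_mid [([232.0, 154.3], 0.59)]
top rotor [([240.8, 182.4], 0.8), ([139.5, 181.6], 0.63), ([130.9, 305.9], 0.57)]
top tray_in [([215.2, 330.4], 0.69), ([188.4, 253.5], 0.31)]
top bottle [([259.6, 254.6], 0.64)]
top canister [([129.6, 308.0], 0.62)]
top rack [([140.0, 184.8], 0.76)]
top bucket [([187.2, 254.2], 0.72)]
side lid_mid [([276.6, 294.4], 0.68)]
side rotor [([315.0, 291.3], 0.69), ([168.1, 207.6], 0.51)]
side tray_in [([178.3, 284.6], 0.88)]
side bottle [([199.1, 325.1], 0.57)]
side canister [([170.4, 207.7], 0.58)]
side rack [([252.4, 176.6], 0.71)]
side bucket [([203.0, 249.2], 0.78)]
```

```bash
python3 - <<'E'
s=open('h.py').read()
s=s.replace("np.array(c['rotation'])","RR(c)").replace("def ray","from scipy.spatial.transform import Rotation as R\ndef RR(c):\n    q=c['rotation']; return R.from_quat([q[1],q[2],q[3],q[0]]).as_matrix()\ndef ray")
open('h.py','w').write(s)
import cv2
for n in('top','side'):
    cv2.imwrite(f'pics/{n}0b.png',cv2.resize(cv2.imread(f'pics/{n}0.png'),(800,600),interpolation=cv2.INTER_CUBIC))
E
```

```text
(no output)
```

View pics/top0.png

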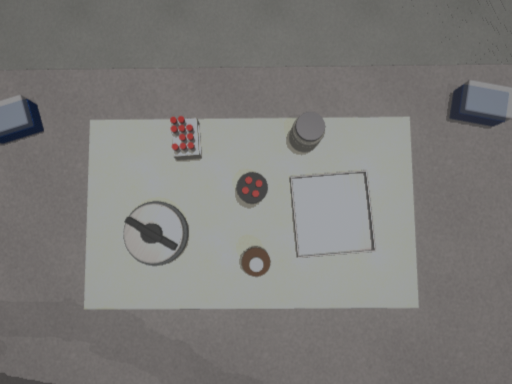

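View pics/side0.png

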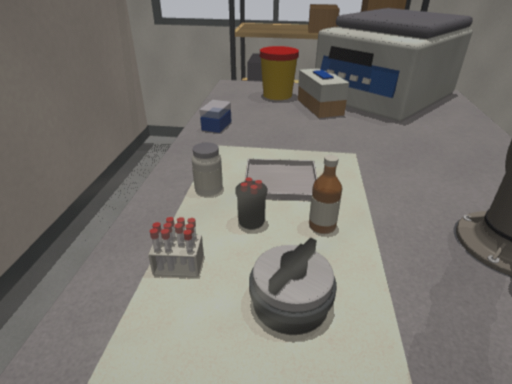

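View pics/wrist0.png

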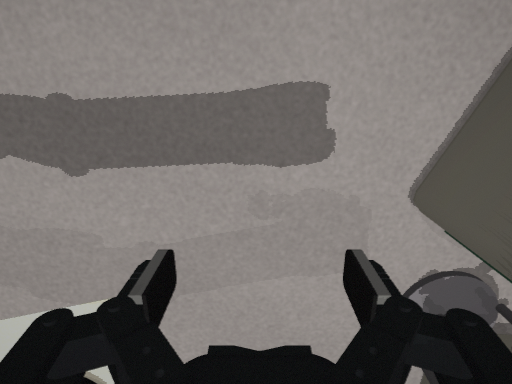

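```bash
python3 - <<'E'
from h import *
cs={n:read_camera(n) for n in('top','side')}
Z=dict(lid_mid=0.095,rotor=0.03,tray_in=0.004,bottle=.095,canister=.065,rack=.055,bucket=.058)
for n,c in cs.items():
  for q,z in Z.items():
    S=silhouettes(n,q)
    for s in S[:1]:
      m=s['mask']; np.save(f'pics/{n}_{q}.npy',m)
      print(n,q,round(s['conf'],2),m.sum(),np.round(ray(c,s['pixel'],z),3))
img=cs['top']['color']; cv2.imwrite('pics/t_lid.png',cv2.resize(img[190:275,110:200,::-1],None,fx=6,fy=6,interpolation=cv2.INTER_CUBIC))
img=cs['side']['color']; cv2.imwrite('pics/s_lid.png',cv2.resize(img[230:335,235:350,::-1],None,fx=5,fy=5,interpolation=cv2.INTER_CUBIC))
img=cs['top']['color']; cv2.imwrite('pics/t_tray.png',cv2.resize(img[160:270,280:385,::-1],None,fx=5,fy=5,interpolation=cv2.INTER_CUBIC))
E
```

```text
top lid_mid 0.69 2874 [0.509 0.228 0.095]
top rotor 0.6 406 [0.504 0.167 0.03 ]
top tray_in 0.86 6394 [ 0.552 -0.216  0.004]
top bottle 0.87 659 [ 0.44  -0.017  0.095]
top canister 0.56 1073 [ 0.761 -0.146  0.065]
top rack 0.96 1208 [0.739 0.159 0.055]
top bucket 0.94 796 [ 0.619 -0.017  0.058]
side lid_mid 0.92 4422 [0.499 0.265 0.095]
side rotor 0.72 1846 [0.503 0.292 0.03 ]
side tray_in 0.71 2394 [ 0.539 -0.228  0.004]
side bottle 0.57 1887 [0.435 0.009 0.095]
side canister 0.66 1441 [ 0.744 -0.128  0.065]
side rack 0.64 2726 [0.738 0.186 0.055]
side bucket 0.79 1268 [0.613 0.01  0.058]
```

View pics/t_lid.png

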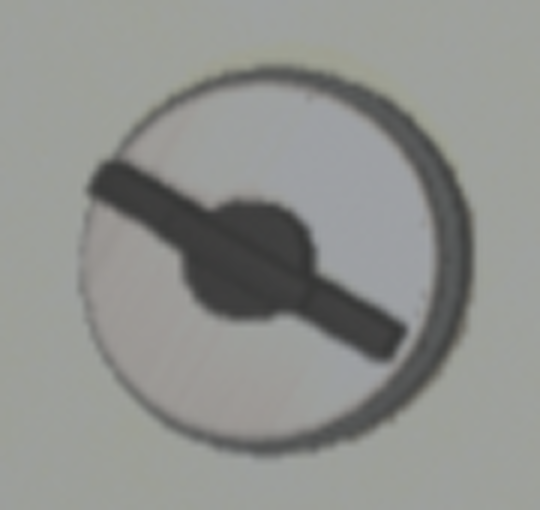

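View pics/s_lid.png

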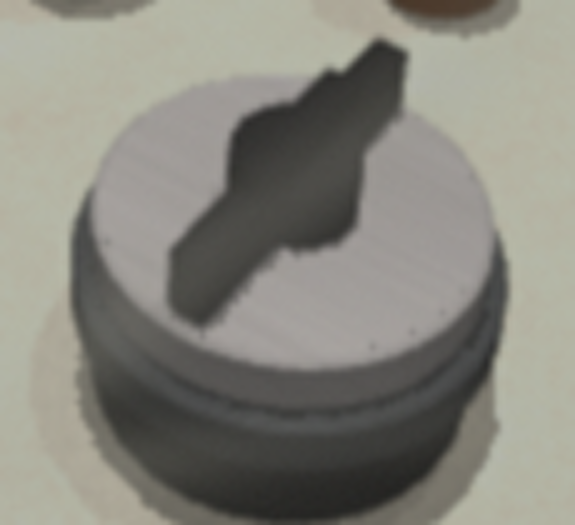

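View pics/t_tray.png

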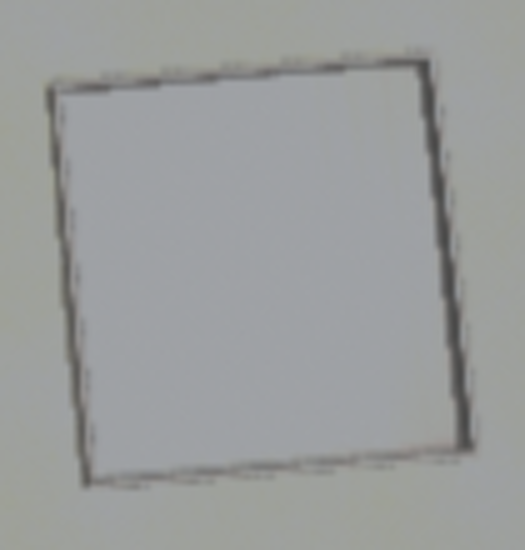

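```bash
cat > fit.py <<'E'
from h import *
from scipy.optimize import least_squares
cs={n:read_camera(n) for n in('top','side')}
T=lambda p:(190+(p[1]+.5)/6-.5,110+(p[0]+.5)/6-.5)
S=lambda p:(230+(p[1]+.5)/5-.5,235+(p[0]+.5)/5-.5)
capT=[T(p) for p in [(437,250),(270,80),(200,103),(90,260),(120,360),(180,415),(265,440),(340,425),(400,370),(420,170),(360,105)]]
capS=[S(p) for p in [(92,190),(495,230),(310,370),(220,355),(150,310),(420,345),(130,135),(190,90),(470,160)]]
wT=[T((98,178)),T((397,347))]; wS=[S((392,48)),S((176,270))]
def pose(cx,cy,th,s): return np.array([cx+s*.068*np.cos(th),cy+s*.068*np.sin(th),.116])
def res(v,which):
    cx,cy,th=v[:3]; r=[]
    for n,cap,w in(('top',capT,wT),('side',capS,wS)):
        if n not in which: continue
        c=cs[n]
        for p in cap:
            q=ray(c,p,.087); r.append((np.hypot(q[0]-cx,q[1]-cy)-.072)*400)
        for p,s in zip(w,(1,-1)):
            u=proj(c,pose(cx,cy,th,s)); r+= [p[0]-u[0],p[1]-u[1]]
    return np.array(r)
for wh in(('top',),('side',),('top','side')):
    for t0 in(1.0,2.6):
      f=least_squares(res,[.5,.23,t0],args=(wh,),loss='soft_l1'); print(wh,np.round(f.x,4),np.degrees(f.x[2]),f.cost,np.round(f.fun[-6:],1))
# tray corners (outer, at rim z=.022)
Y=lambda p:(160+(p[1]+.5)/5-.5,280+(p[0]+.5)/5-.5)
C=[ray(cs['top'],Y(p),.022) for p in [(48,85),(425,60),(472,448),(85,485)]]
print(np.round(C,4),np.mean(C,0),[np.linalg.norm(C[i]-C[(i+1)%4]) for i in range(4)])
E
python3 fit.py
```

```text
('top',) [0.5048 0.2305 1.0586] 60.65319301831137 2.2040737857134256 [-0.2  0.2  0.4 -0.1  0.3 -0.3]
('top',) [0.5048 0.2305 1.0586] 60.653193190711555 2.20407378571132 [-0.2  0.2  0.4 -0.1  0.3 -0.3]
('side',) [0.5045 0.2399 4.1778] 239.36980059040891 2.8048483240571 [-0.5  0.2  0.1 -0.5  0.8 -1.1]
('side',) [0.5045 0.2399 4.1778] 239.36980058589975 2.8048483240571844 [-0.5  0.2  0.1 -0.5  0.8 -1.1]
('top', 'side') [0.5045 0.2327 1.0878] 62.32458633119851 180.94196399780915 [ -2.8  -1.  -41.2  39.8  47.7 -42.1]
('top', 'side') [0.5054 0.2326 2.0868] 119.56477666815293 168.1809476728441 [ -3.   -0.7 -44.5  -0.2  50.2  -7. ]
[[ 0.6473 -0.1043  0.022 ]
 [ 0.6587 -0.2996  0.022 ]
 [ 0.4595 -0.3163  0.022 ]
 [ 0.4421 -0.1195  0.022 ]] [ 0.55187969 -0.20991769  0.022     ] [np.float64(0.19562975795691565), np.float64(0.19989760445513793), np.float64(0.19756028445857798), np.float64(0.20575838257300408)]
```

>>> apply_moves([
  [[-13.5,17.6,0],[0,0,10.7],1],
  [[-13.5,17.6,0],[0,0,10.7],1],
  [[-13.5,17.6,0],[0,0,10.7],1],
  [[-13.5,17.6,0],[0,0,10.7],1],
  [[-13.5,17.6,0],[0,0,10.7],1],
  [[-13.5,17.6,0],[0,0,10.7],1],
  [[-13.5,17.6,0],[0,0,10.7],1],
  [[-13.5,17.6,0],[0,0,10.7],1],
  [[-13.5,17.6,0],[0,0,10.7],1],
  [[-13.5,17.6,0],[0,0,10.7],1],
  [[-13.5,17.6,0],[0,0,10.7],1],
  [[-13.5,17.6,0],[0,0,10.7],1],
  [[-13.5,17.6,0],[0,0,10.7],1],
  [[-13.5,17.6,0],[0,0,10.7],1],
])

```text
t: 3.5
eef_pos: [0.5041, 0.2309, 0.3039]
tool_rot: [-0.0, 0.966, -0.257, -0.0]
contact_force: [0.4, -0.6, -0.4]
gripper_width: 1.002
```

```bash
cat >> h.py <<'E'
def wrist(f=None):
    o=get_obs(); c=read_camera('wrist')
    if f: cv2.imwrite('pics/'+f,c['color'][:,:,::-1])
    q=o['tool_rot']; T=np.eye(4); T[:3,:3]=R.from_quat([q[1],q[2],q[3],q[0]]).as_matrix(); T[:3,3]=o['eef_pos']
    M=T@np.array(c['hand_eye']); r=R.from_matrix(M[:3,:3]).as_quat()
    c['eye']=M[:3,3]; c['rotation']=[r[3],r[0],r[1],r[2]]; return c
def st():
    o=get_obs(); q=o['tool_rot']; Rm=R.from_quat([q[1],q[2],q[3],q[0]]).as_matrix()
    print('t',round(o['t'],2),'q',np.round(o['q'],2),'p',np.round(o['eef_pos'],4),'xang',round(np.degrees(np.arctan2(Rm[1,0],Rm[0,0])),1),'z',np.round(Rm[:,2],3),'F',np.round(o['contact_force'],1),'M',np.round(o['torque'],2),'w',round(o['gripper_width'],3))
    return o,Rm
E
python3 - <<'E'
from h import *
st(); c=wrist('w1.png')
for g in((.5048,.2305),(.5045,.2399)):
    print([np.round(proj(c,(g[0]+s*.068*np.cos(1.05),g[1]+s*.068*np.sin(1.05),.116)),1) for s in(1,0,-1)])
E
```

```text
t 3.5 q [-1.    0.31  0.57  1.88 -0.2   1.01 -0.87] p [0.5041 0.2309 0.3039] xang -29.8 z [-0.  0. -1.] F [ 0.4 -0.6 -0.4] M [0.01 0.01 0.02] w 1.002
[array([109.7, 259.9]), array([186.2, 259.9]), array([251.3, 259.9])]
[array([ 99.8, 254.1]), array([177.9, 254.5]), array([244.1, 254.9])]
```

View pics/w1.png

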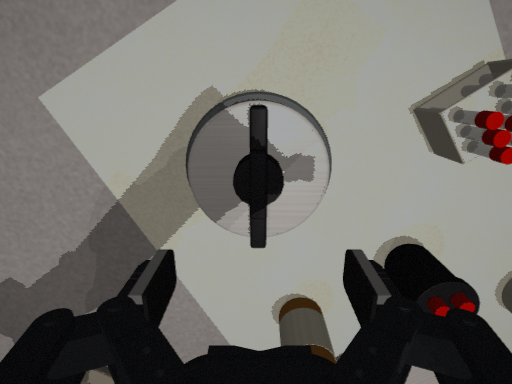

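```bash
python3 - <<'E'
import cv2
i=cv2.imread('pics/w1.png')[80:260,170:350]
cv2.imwrite('pics/w1c.png',cv2.resize(i,None,fx=3.3333,fy=3.3333,interpolation=cv2.INTER_CUBIC)*2 if 0 else cv2.convertScaleAbs(cv2.resize(i,(600,600),interpolation=cv2.INTER_CUBIC),alpha=1.3))
E
```

```text
(no output)
```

View pics/w1c.png

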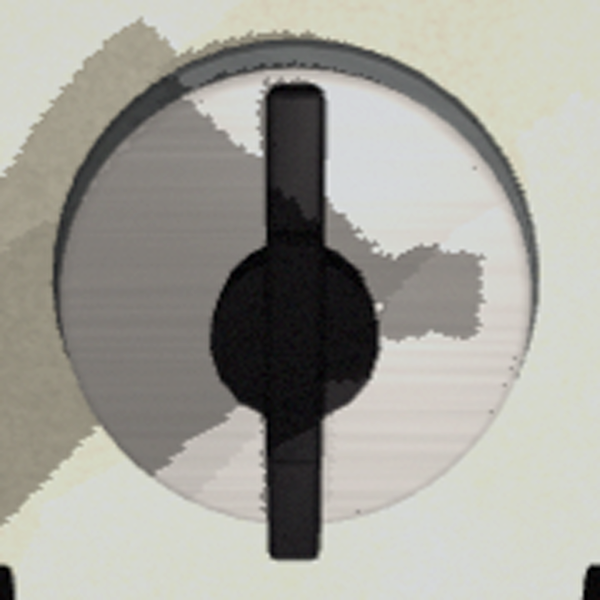

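```bash
cat > fitw.py <<'E'
from h import *
from scipy.optimize import least_squares
c=wrist()
P=lambda p:(80+(p[1]+.5)/3.3333-.5,170+(p[0]+.5)/3.3333-.5)
cap=[P(p) for p in [(60,290),(530,290),(295,68),(295,522),(155,473),(480,435),(495,180),(180,95),(90,180),(400,500)]]
w=[P((296,85)),P((294,558))]
def res(v):
    cx,cy,th=v; r=[]
    for p in cap:
        q=ray(c,p,.087); r.append((np.hypot(q[0]-cx,q[1]-cy)-.072)*700)
    for p,s in zip(w,(1,-1)):
        u=proj(c,(cx+s*.068*np.cos(th),cy+s*.068*np.sin(th),.116)); r+=[p[0]-u[0],p[1]-u[1]]
    return np.array(r)
f=least_squares(res,[.505,.231,1.05],loss='soft_l1'); print(f.x,np.degrees(f.x[2]),np.round(f.fun,1)); st()
# tray etc: not here
E
python3 fitw.py
```

```text
[0.50547288 0.23483449 1.04394316] 59.81353724739637 [-0.7 -0.7 -0.8 -1.  -1.7 -0.8 -1.2 -0.5 -0.4 -0.5  0.6  0.1 -0.5  0.1]
t 3.6 q [-1.    0.31  0.57  1.88 -0.2   1.01 -0.87] p [0.5043 0.2306 0.3039] xang -29.9 z [-0.  0. -1.] F [-0.5 -0.2 -0.3] M [-0.03 -0.03 -0.  ] w 1.001
```

```bash
python3 - <<'E'
from h import *
import station; print(station.tcp_to_tips)
c=read_camera('wrist'); he=np.array(c['hand_eye'])
for z in(.047,.054,.06,.073,.086):
  print(z,[np.round((lambda v:((c['mtx']@np.array([v[0],-v[1],-v[2]]))/-v[2])[[1,0]])(np.linalg.inv(he)[:3]@np.array([x,y,z,1])),0) for x,y in((-.0425,.011),(-.0425,-.011),(-.057,-.011))])
E
python3 -c "
import cv2
i=cv2.imread('pics/w1.png')[230:384,80:280]
cv2.imwrite('pics/w1f.png',cv2.convertScaleAbs(cv2.resize(i,(800,600)),alpha=2))"
```

```text
0.0726
0.047 [array([298., 170.]), array([258., 166.]), array([258., 134.])]
0.054 [array([289., 174.]), array([250., 170.]), array([250., 140.])]
0.06 [array([281., 178.]), array([244., 174.]), array([244., 145.])]
0.073 [array([267., 184.]), array([232., 180.]), array([232., 153.])]
0.086 [array([255., 189.]), array([222., 186.]), array([222., 161.])]
```

View pics/w1f.png

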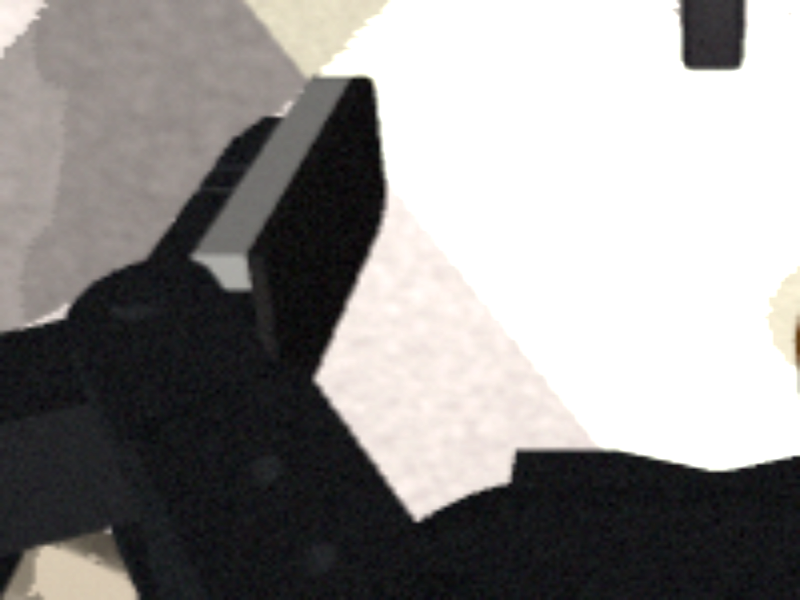

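>>> apply_moves([
  [[-0.04,-0.17,2.0],[0,0,0],0.2],
  [[-0.04,-0.17,4.0],[0,0,0],0.0],
  [[-0.04,-0.17,4.5],[0,0,0],0.0],
  [[-0.04,-0.17,4.64],[0,0,0],0.0],
  [[-0.04,-0.17,4.64],[0,0,0],-0.3],
  [[-0.04,-0.17,4.64],[0,0,0],-1],
  [[-0.04,-0.17,4.64],[0,0,0],-1],
  [[-0.04,-0.17,4.64],[0,0,0],-1],
  [[-0.04,-0.17,4.64],[0,0,0],-1],
  [[-0.04,-0.17,4.64],[0,0,0],-1],
], force=60)

```text
t: 4.9
eef_pos: [0.5061, 0.2353, 0.1897]
tool_rot: [-0.001, 0.966, -0.258, 0.0]
contact_force: [-2.0, 0.0, 7.2]
gripper_width: 0.166
```

```bash
python3 - <<'E'
from h import *
st(); wrist('w2.png')
E
```

```text
t 4.9 q [-0.94  0.46  0.5   1.97 -0.31  0.78 -0.78] p [0.5061 0.2353 0.1897] xang -29.9 z [ 0.001  0.002 -1.   ] F [-2.   0.   7.2] M [ 0.06  0.63 -0.04] w 0.166
```

View pics/w2.png

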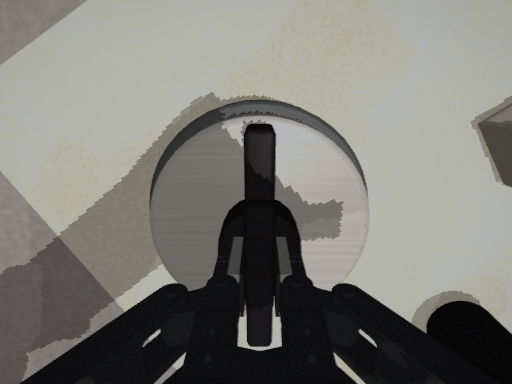

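>>> apply_moves([
  [[0,0,-0.06],[0,0,0],-1],
  [[0,0,-0.07],[0,0,-0.5],-1],
  [[0,0,-0.08],[0,0,-1],-1],
  [[0,0,-0.1],[0,0,-2],-1],
  [[0,0,-0.12],[0,0,-3],-1],
  [[0,0,-0.14],[0,0,-4],-1],
], force=70)

```text
t: 5.7
eef_pos: [0.5051, 0.2355, 0.1918]
tool_rot: [-0.001, 0.996, 0.091, -0.0]
contact_force: [-2.6, 2.6, -0.6]
gripper_width: 0.161
```

```bash
python3 - <<'E'
from h import *
st(); wrist('w3.png')
E
```

```text
t 5.7 q [-0.8   0.44  0.33  1.96 -0.19  0.78 -0.19] p [0.5051 0.2355 0.1918] xang 10.4 z [-0.001  0.001 -1.   ] F [-2.6  2.6 -0.6] M [ 0.57  0.66 -0.05] w 0.161
```

View pics/w3.png

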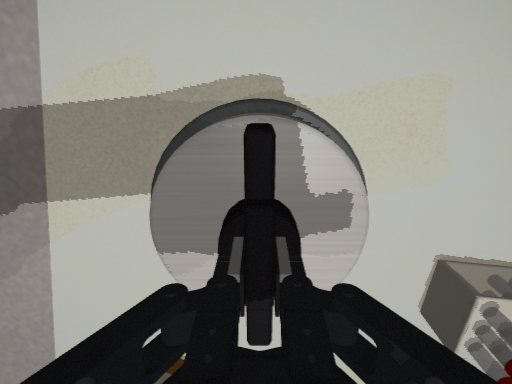

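>>> apply_moves([
  [[0,0,-0.02],[0,0,-1],-1],
  [[0,0,-0.04],[0,0,-2],-1],
  [[0,0,-0.06],[0,0,-3],-1],
  [[0,0,-0.08],[0,0,-4],-1],
  [[0,0,-0.1],[0,0,-5],-1],
  [[0,0,-0.12],[0,0,-6],-1],
  [[0,0,-0.14],[0,0,-7],-1],
])

```text
t: 6.62
eef_pos: [0.5041, 0.2346, 0.1949]
tool_rot: [-0.001, 0.765, 0.644, -0.001]
contact_force: [-5.9, 0.3, 3.7]
gripper_width: 0.161
```

```bash
python3 - <<'E'
from h import *
st()
E
```

```text
t 6.62 q [-0.57  0.42  0.03  1.94 -0.02  0.79  0.87] p [0.5041 0.2346 0.1949] xang 80.2 z [-0.003 -0.001 -1.   ] F [-5.9  0.3  3.7] M [ 0.14  1.44 -0.07] w 0.161
```

>>> apply_moves([
  [[0,-0.06,-0.03],[0,0,-1],-1],
  [[0,-0.06,-0.05],[0,0,-2],-1],
  [[0,-0.06,-0.07],[0,0,-3],-1],
  [[0,-0.06,-0.09],[0,0,-4],-1],
  [[0,-0.06,-0.11],[0,0,-5],-1],
  [[0,-0.06,-0.13],[0,0,-6],-1],
  [[0,-0.06,-0.15],[0,0,-7],-1],
])

```text
t: 7.5
eef_pos: [0.5041, 0.2335, 0.1986]
tool_rot: [-0.0, 0.257, 0.966, -0.001]
contact_force: [-1.8, -2.3, -0.2]
gripper_width: 0.156
```

```bash
python3 - <<'E'
from h import *
st()
E
```

```text
t 7.5 q [-0.35  0.42 -0.25  1.92  0.14  0.81  1.95] p [0.5041 0.2335 0.1986] xang 150.2 z [-0.001 -0.002 -1.   ] F [-1.8 -2.3 -0.2] M [-0.55  0.42 -0.08] w 0.156
```

>>> apply_moves([
  [[0,0,-0.02],[0,0,-1],-1],
  [[0,0,-0.04],[0,0,-2],-1],
  [[0,0,-0.06],[0,0,-3],-1],
  [[0,0,-0.08],[0,0,-4],-1],
  [[0,0,-0.08],[0,0,-4],-1],
  [[0,0,-0.08],[0,0,-4],0.3],
  [[0,0,-0.08],[0,0,-4],0.6],
  [[0,0,-0.08],[0,0,-4],0.6],
  [[0,0,-0.6],[0,0,-4],0.6],
  [[0,0,-0.8],[0,0,-4],0.6],
])

```text
t: 8.75
eef_pos: [0.5046, 0.2354, 0.22]
tool_rot: [0.001, -0.088, 0.996, 0.0]
contact_force: [0.3, 0.3, 0.3]
gripper_width: 0.797
```

```bash
python3 - <<'E'
from h import *
st(); wrist('w4.png')
E
```

```text
t 8.75 q [-0.22  0.41 -0.42  1.9   0.21  0.87  2.58] p [0.5046 0.2354 0.22  ] xang -169.9 z [ 0.002  0.001 -1.   ] F [0.3 0.3 0.3] M [-0.06  0.05 -0.01] w 0.797
```

View pics/w4.png

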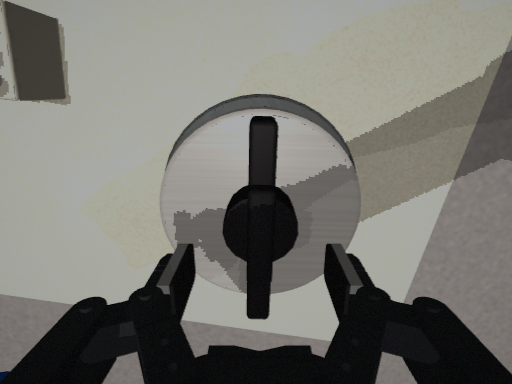

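>>> apply_moves([
  [[0,0,0],[0,0,8.5],0.6],
  [[0,0,0],[0,0,8.5],0.6],
  [[0,0,0],[0,0,8.5],0.6],
  [[0,0,0],[0,0,8.5],0.6],
  [[0,0,0],[0,0,8.5],0.6],
  [[0,0,0],[0,0,8.5],0.6],
  [[0,0,0],[0,0,8.5],0.6],
  [[0,0,0],[0,0,8.5],0.6],
  [[0,0,0],[0,0,17],0.6],
  [[0,0,0],[0,0,17],0.6],
  [[0,0,0],[0,0,17],0.6],
  [[0,0,0],[0,0,17],0.6],
  [[0,0,0],[0,0,17],0.6],
  [[0,0,0],[0,0,17],0.6],
  [[0,0,0],[0,0,17],0.6],
  [[0,0,0],[0,0,17],0.6],
  [[0,0,0],[0,0,17],0.6],
  [[0,0,0],[0,0,17],0.6],
])

```text
t: 11.05
eef_pos: [0.5041, 0.235, 0.2188]
tool_rot: [-0.0, 0.984, 0.176, 0.0]
contact_force: [-0.2, 0.2, 0.1]
gripper_width: 0.799
```

>>> apply_moves([
  [[0,0,0],[0,0,1],0.6],
  [[0,0,0],[0,0,1],0.6],
])

```text
t: 11.3
eef_pos: [0.5042, 0.2349, 0.2187]
tool_rot: [0.0, 0.996, 0.089, 0.0]
contact_force: [-0.6, -0.7, 0.5]
gripper_width: 0.8
```

```bash
python3 - <<'E'
from h import *
st(); c=wrist('w5.png')
for x,y in((.5045,.2345),(.5055,.2345)):
  for th in(1.57+.175,1.57+.14): print([np.round(proj(c,(x+s*.068*np.cos(th),y+s*.068*np.sin(th),.116+.011)),1) for s in(1,-1)])
E
```

```text
t 11.3 q [-0.77  0.39  0.27  1.94 -0.14  0.83 -0.24] p [0.5042 0.2349 0.2187] xang 10.2 z [ 0. -0. -1.] F [-0.6 -0.7  0.5] M [ 0.02 -0.04  0.03] w 0.8
[array([121.3, 260.1]), array([323.8, 259.1])]
[array([121.4, 264.5]), array([323.7, 255.6])]
[array([121.6, 261.9]), array([324. , 260.5])]
[array([121.7, 266.4]), array([324., 257.])]
```

View pics/w5.png

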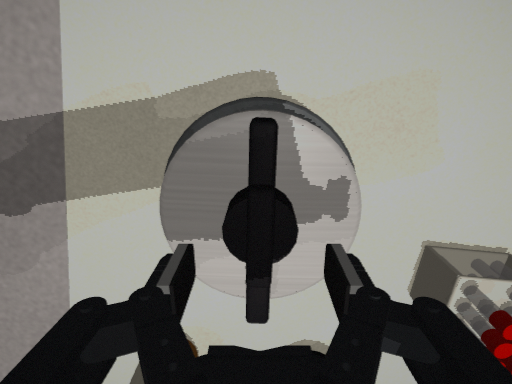

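>>> apply_moves([
  [[0.01,0,0.4],[0,0,0.15],0.3],
  [[0.01,0,0.7],[0,0,0.15],0.0],
  [[0.01,0,0.7],[0,0,0.15],-1],
  [[0.01,0,0.7],[0,0,0.15],-1],
  [[0.01,0,0.7],[0,0,0.15],-1],
  [[0.01,0,0.7],[0,0,0.15],-1],
  [[0.01,0,0.7],[0,0,0.15],-1],
  [[0.01,0,0.7],[0,0,0.15],-1],
])

```text
t: 12.35
eef_pos: [0.5044, 0.2348, 0.2012]
tool_rot: [0.0, 0.997, 0.075, 0.0]
contact_force: [0.3, -1.0, -1.2]
gripper_width: 0.159
```

```bash
python3 - <<'E'
from h import *
st()
E
```

```text
t 12.35 q [-0.76  0.42  0.27  1.95 -0.15  0.8  -0.26] p [0.5044 0.2348 0.2012] xang 8.6 z [ 0. -0. -1.] F [ 0.3 -1.  -1.2] M [-0.18 -0.03 -0.02] w 0.159
```

Good grasp, width 0.159. Next turn by another 90°.

>>> apply_moves([
  [[0,0,-0.02],[0,0,-1],-1],
  [[0,0,-0.04],[0,0,-2],-1],
  [[0,0,-0.06],[0,0,-3],-1],
  [[0,0,-0.08],[0,0,-4],-1],
  [[0,0,-0.1],[0,0,-5],-1],
  [[0,0,-0.12],[0,0,-6],-1],
  [[0,0,-0.14],[0,0,-7],-1],
  [[0,0,-0.16],[0,0,-8],-1],
  [[0,0,-0.18],[0,0,-9],-1],
])

```text
t: 13.48
eef_pos: [0.5043, 0.2345, 0.2057]
tool_rot: [0.0, 0.65, 0.76, -0.0]
contact_force: [-0.2, -1.0, -1.0]
gripper_width: 0.158
```

```bash
python3 - <<'E'
from h import *
st()
E
```

```text
t 13.47 q [-0.47  0.4  -0.09  1.93  0.05  0.81  1.13] p [0.5043 0.2345 0.2057] xang 98.9 z [-0.    -0.001 -1.   ] F [-0.2 -1.  -1. ] M [-0.28  0.04 -0.05] w 0.158
```

>>> apply_moves([
  [[0,0,-0.02],[0,0,-1],-1],
  [[0,0,-0.04],[0,0,-2],-1],
  [[0,0,-0.06],[0,0,-3],-1],
  [[0,0,-0.08],[0,0,-4],-1],
  [[0,0,-0.1],[0,0,-5],-1],
  [[0,0,-0.12],[0,0,-6],-1],
  [[0,0,-0.14],[0,0,-7],-1],
  [[0,0,-0.16],[0,0,-8],-1],
  [[0,0,-0.17],[0,0,-8.5],-1],
  [[0,0,-0.17],[0,0,-8.5],-1],
])

```text
t: 14.72
eef_pos: [0.5047, 0.2345, 0.21]
tool_rot: [0.0, -0.03, 1.0, -0.0]
contact_force: [-0.1, -1.8, -0.1]
gripper_width: 0.16
```

```bash
python3 - <<'E'
from h import *
st(); wrist('w6.png')
E
```

```text
t 14.72 q [-0.21  0.43 -0.42  1.91  0.23  0.85  2.45] p [0.5047 0.2345 0.21  ] xang -176.5 z [ 0. -0. -1.] F [-0.1 -1.8 -0.1] M [-0.32 -0.15  0.02] w 0.16
```

View pics/w6.png

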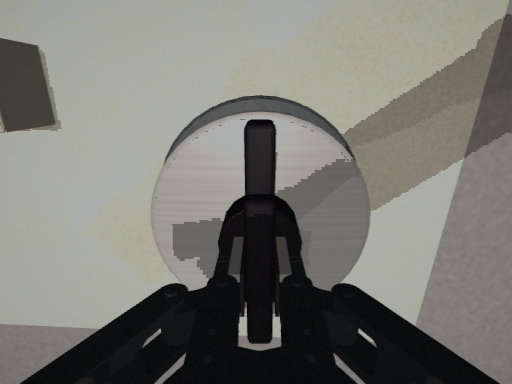

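>>> apply_moves([
  [[0,0,-0.08],[0,0,0],-1],
  [[0,0,-0.16],[0,0,0],-1],
  [[0,0,-0.24],[0,0,0],-1],
], force=90)

```text
t: 15.15
eef_pos: [0.5044, 0.2347, 0.2158]
tool_rot: [-0.0, -0.031, 1.0, -0.0]
contact_force: [1.9, -1.9, -3.5]
gripper_width: 0.148
```

```bash
python3 - <<'E'
from h import *
st()
E
```

```text
t 15.15 q [-0.21  0.42 -0.42  1.9   0.22  0.87  2.46] p [0.5044 0.2347 0.2158] xang -176.5 z [-0. -0. -1.] F [ 1.9 -1.9 -3.5] M [-0.46 -0.38  0.02] w 0.148
```

>>> apply_moves([
  [[0,0,-0.2],[0,0,0],-1],
  [[0,0,-0.4],[0,0,0],-1],
  [[0,0,-0.7],[0,0,0],-1],
  [[0,0,-1.0],[0,0,0],-1],
  [[0,0,-1.4],[0,0,0],-1],
  [[0,0,-2],[0,0,0],-1],
  [[0,0,-3],[0,0,0],-1],
  [[0,0,-4],[0,0,0],-1],
  [[0,0,-5],[0,0,0],-1],
  [[0,0,-6],[0,0,0],-1],
  [[0,0,-6.6],[0,0,0],-1],
  [[0,0,-6.6],[0,0,0],-1],
])

```text
t: 16.65
eef_pos: [0.5046, 0.2352, 0.3822]
tool_rot: [0.001, -0.031, 1.0, 0.0]
contact_force: [-0.2, 0.8, -2.7]
gripper_width: 0.149
```

```bash
python3 - <<'E'
from h import *
st(); wrist('w7.png'); save('side','s7.png'); c=save('top','t7.png')
E
```

```text
t 16.65 q [-0.17  0.25 -0.46  1.72  0.12  1.2   2.55] p [0.5046 0.2352 0.3822] xang -176.4 z [ 0.002  0.001 -1.   ] F [-0.2  0.8 -2.7] M [-0.01  0.03  0.03] w 0.149
```

View pics/s7.png

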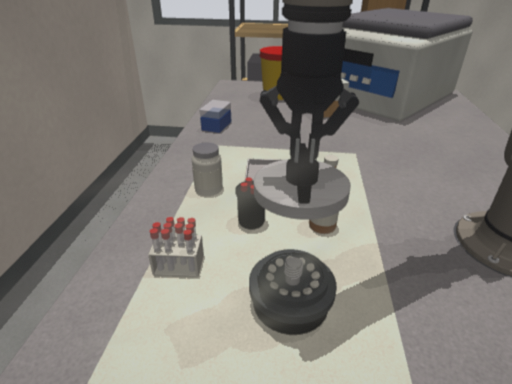

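View pics/w7.png

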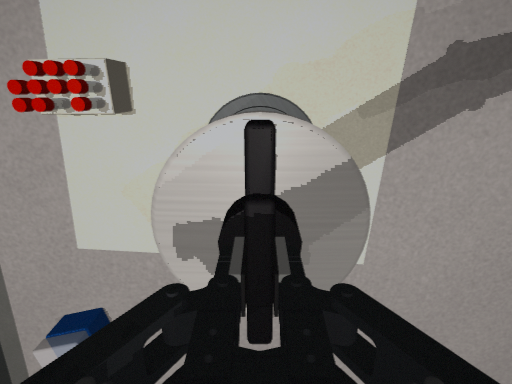

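>>> apply_moves([
  [[-0.03,-0.7,0],[0,0,0.5],-1],
  [[-0.1,-2.2,0],[0,0,1.3],-1],
  [[-0.16,-3.7,0],[0,0,2.1],-1],
  [[-0.23,-5.2,0],[0,0,2.9],-1],
  [[-0.3,-6.7,0],[0,0,3.7],-1],
  [[-0.36,-8.2,0],[0,0,4.5],-1],
  [[-0.43,-9.7,0],[0,0,5.3],-1],
  [[-0.5,-11.2,0],[0,0,6.1],-1],
  [[-0.56,-12.7,0],[0,0,6.9],-1],
  [[-0.62,-14.2,0],[0,0,7.7],-1],
  [[-0.7,-15.7,0],[0,0,8.4],-1],
  [[-0.75,-17.0,0],[0,0,9],-1],
  [[-0.78,-17.9,0],[0,0,9],-1],
  [[-0.78,-17.95,0],[0,0,9],-1],
  [[-0.78,-17.95,0],[0,0,9],-1],
  [[-0.78,-17.95,0],[0,0,9],-1],
])

```text
t: 18.8
eef_pos: [0.5519, -0.2103, 0.3806]
tool_rot: [-0.0, 0.684, 0.729, 0.0]
contact_force: [0.2, 0.3, -3.7]
gripper_width: 0.149
```

```bash
python3 - <<'E'
from h import *
st(); wrist('w8.png'); save('side','s8.png')
E
```

```text
t 18.8 q [ 0.25  0.28  0.01  1.67 -0.    1.2   1.9 ] p [ 0.5519 -0.2103  0.3806] xang 93.7 z [-0.     0.001 -1.   ] F [ 0.2  0.3 -3.7] M [-0.06 -0.02 -0.  ] w 0.149
```

View pics/s8.png

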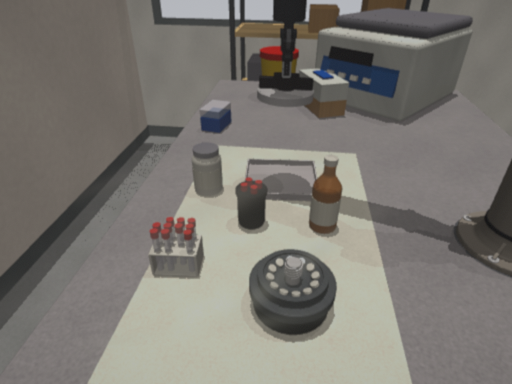

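View pics/w8.png

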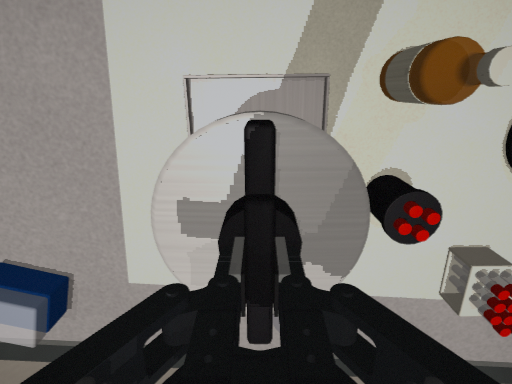

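```bash
python3 - <<'E'
from h import *
c=wrist()
a=ray(c,(75,185),.022);b=ray(c,(74,328),.022); print(a,b,np.linalg.norm(a-b))
u=(b-a)/np.linalg.norm(b-a); n=np.array([-u[1],u[0],0]); m=(a+b)/2
print('centre if depth .21/.20', m+n*.105,m+n*.100,m-n*.105)
E
```

```text
[ 0.45530427 -0.31780013  0.022     ] [ 0.44176772 -0.12447297  0.022     ] 0.19380048444497122
centre if depth .21/.20 [ 0.34379244 -0.22847057  0.022     ] [ 0.34878023 -0.22812133  0.022     ] [ 0.55327955 -0.21380252  0.022     ]
```

>>> apply_moves([
  [[0,0,1.5],[0,0,0],-1],
  [[0,0,3],[0,0,0],-1],
  [[0,0,4.5],[0,0,0],-1],
  [[0,0,6],[0,0,0],-1],
  [[0,0,7.2],[0,0,0],-1],
  [[0,0,8.2],[0,0,0],-1],
  [[0,0,9],[0,0,0],-1],
  [[0,0,9.4],[0,0,0],-1],
  [[0,0,9.6],[0,0,0],-1],
  [[0,0,9.65],[0,0,0],-1],
  [[0,0,9.65],[0,0,0],-1],
])

```text
t: 20.32
eef_pos: [0.5521, -0.2119, 0.1403]
tool_rot: [0.0, 0.685, 0.729, 0.0]
contact_force: [0.0, 0.7, -2.5]
gripper_width: 0.152
```

```bash
python3 - <<'E'
from h import *
st(); save('side','s9.png'); save('top','t9.png')
E
```

```text
t 20.32 q [ 0.26  0.54 -0.    1.89  0.    0.71  1.89] p [ 0.5521 -0.2119  0.1403] xang 93.6 z [ 0.001 -0.    -1.   ] F [ 0.   0.7 -2.5] M [-0.03  0.03  0.  ] w 0.152
```

View pics/s9.png

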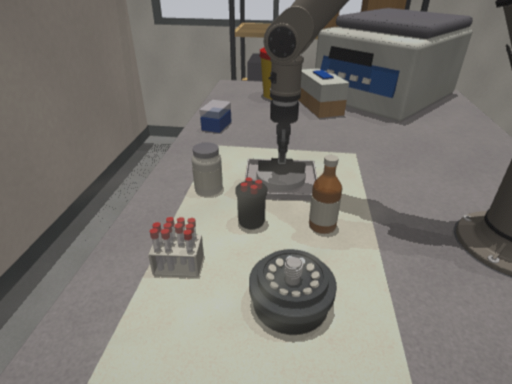

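View pics/t9.png

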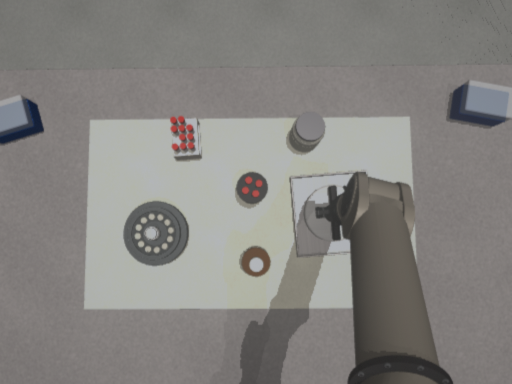

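>>> apply_moves([
  [[0,0,0.06],[0,0,0],-1],
  [[0,0,0.12],[0,0,0],-1],
  [[0,0,0.18],[0,0,0],-1],
  [[0,0,0.24],[0,0,0],-1],
  [[0,0,0.3],[0,0,0],-1],
  [[0,0,0.34],[0,0,0],-1],
  [[0,0,0.38],[0,0,0],-1],
])

```text
t: 21.3
eef_pos: [0.5525, -0.2115, 0.1306]
tool_rot: [0.0, 0.685, 0.729, 0.001]
contact_force: [1.7, 1.6, 1.9]
gripper_width: 0.151
```

```bash
python3 - <<'E'
from h import *
st()
E
```

```text
t 21.3 q [ 0.26  0.55 -0.    1.89  0.    0.69  1.89] p [ 0.5525 -0.2115  0.1306] xang 93.6 z [ 0.001  0.    -1.   ] F [1.7 1.6 1.9] M [ 0.28 -0.04  0.  ] w 0.151
```

>>> apply_moves([
  [[0,0,0.03],[0,0,0],-1],
  [[0,0,0.03],[0,0,0],-1],
])

```text
t: 21.55
eef_pos: [0.5526, -0.2113, 0.1303]
tool_rot: [0.001, 0.685, 0.729, 0.001]
contact_force: [0.1, 2.0, 5.9]
gripper_width: 0.147
```

```bash
python3 - <<'E'
from h import *
st()
E
```

```text
t 21.55 q [ 0.26  0.55 -0.    1.89  0.    0.69  1.89] p [ 0.5526 -0.2113  0.1303] xang 93.6 z [ 0.002  0.    -1.   ] F [0.1 2.  5.9] M [ 0.47  0.27 -0.07] w 0.147
```

Seated on the floor. Release, then go straight up.

>>> apply_moves([
  [[0,0,-0.02],[0,0,0],-0.5],
  [[0,0,-0.02],[0,0,0],0],
  [[0,0,-0.02],[0,0,0],0.5],
  [[0,0,-0.02],[0,0,0],0.6],
  [[0,0,-0.02],[0,0,0],0.6],
  [[0,0,-0.5],[0,0,0],0.6],
  [[0,0,-1.5],[0,0,0],0.6],
  [[0,0,-3],[0,0,0],0.6],
  [[0,0,-5],[0,0,0],0.6],
  [[0,0,-7],[0,0,0],0.6],
  [[0,0,-8],[0,0,0],0.6],
  [[0,0,-8],[0,0,0],0.6],
])

```text
t: 23.05
eef_pos: [0.5526, -0.2121, 0.3325]
tool_rot: [0.002, 0.685, 0.729, 0.001]
contact_force: [0.0, -0.3, -0.3]
gripper_width: 0.803
```

```bash
python3 - <<'E'
from h import *
st(); c=wrist('w10.png'); save('side','s10.png')
print([np.round(ray(c,r['pixel'],.035),3) for r in look_for('wrist','lid_mid')])
E
```

```text
t 23.05 q [ 0.26  0.31  0.01  1.73 -0.    1.09  1.9 ] p [ 0.5526 -0.2121  0.3325] xang 93.6 z [ 0.005 -0.001 -1.   ] F [ 0.  -0.3 -0.3] M [-0.   -0.03  0.01] w 0.803
[array([ 0.546, -0.212,  0.035])]
```

View pics/w10.png

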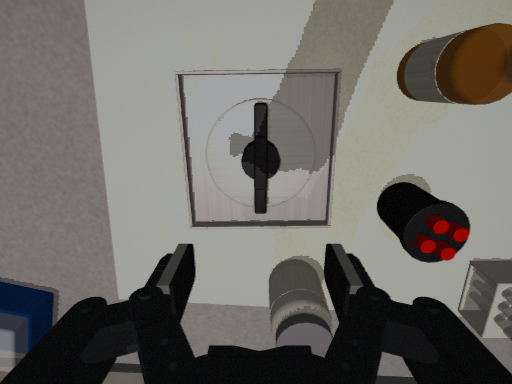

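View pics/s10.png

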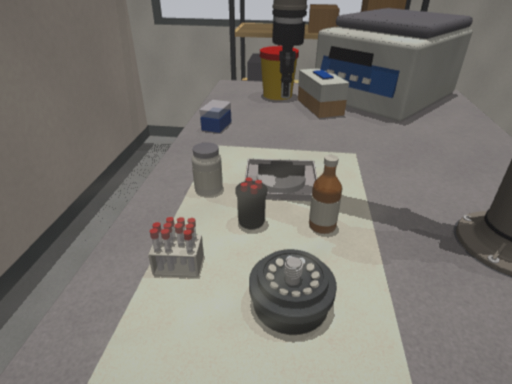

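The lid lies flat and centred in the tray (wrist picture: cap centre about row 155, column 260; tray spans columns 178–340, rows 70–226). The other objects look unmoved, and the arm is clear of everything.

```bash
python3 -c "
from station import *
print(hand_in())"
```

```text
the job is handed in; nothing more can be done
None
```

The lid is off the rotor, lying flat with its grip up in the tray, and released; I handed the job in at about 23 s. I got no verdict back.

**What I did:** I gripped the bar over the hub and unscrewed the lid about 390° anticlockwise in two strokes with one regrasp, following the thread's rise. It came free with only its own weight on the wrist (about 3 N). I carried it over the bottle and lowered it until the tray floor took the load, then opened the gripper and backed off straight up.

**Last checks:**
- **Lid:** the final wrist picture shows it whole inside the tray. The network put it at (0.546, -0.212), against a tray centre I measured at about (0.552, -0.212).
- **Robot:** the gripper is open, the tool stands 0.33 m up and reads about 0 N, and it touches nothing.
- **Forces:** the highest wrist reading between moves was about 7 N on any one axis, from resting lightly on the hub at the first grasp. I only read it between moves.
- **Other objects:** by eye in the side picture, the bottle, canister, rack and bucket stand where they started; I did not re-measure them.

**Disagreement:** the cameras differed by up to 9 mm on the rotor's y position at first. The wrist camera settled it, and low side forces while turning agreed.

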